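# Hang the brush box on the tool board by its keyhole plate

### The arm

A 6-joint arm with a two-finger parallel gripper is mounted at the origin on the work surface. World frame = base frame: x ahead of the robot, y to its left, z up, the work surface at z = 0. Lengths are in m, angles in rad, forces in N, time in s.
With the tool pointing down it reaches from about 0.325 to 0.925 m from the base axis. Payload 3.1 kg.
Tool frame: the origin (TCP) lies on the mounting face of the last link; the fingertips stand 173 mm ahead of it and the grasp point (between the pads) lies 155 mm ahead of it; z points along the fingers, y is the line along which they close (so a half turn about z gives the same grasp; the last joint's range is limited). The gripper opens to 85 mm and grips with 20 to 120 N. Pads are 22 mm wide; open, the fingers measure 114 mm over their backs; the gripper's body (76 mm by 85 mm) begins 54 mm behind the grasp point. The pads swing forward as they close: fully open they stand 13 mm farther back than shut.
Start: joints at [-1.304, 0.217, 1.613, -0, 1.311, -0.112], TCP at [0.231, -0.581, 0.405] pointing down, gripper open.
Joint ranges: [-2.75, 2.75], [-0.78, 2.1], [0.31, 2.55], [-1.13, 4.27], [0.13, 2.63], [-2.58, 2.58]. Speed limits (rad/s): [2.79, 2.79, 3.14, 3.14, 3.14, 3.14].

### API

Orientations are given as a unit quaternion [w, x, y, z].
In Python, from workcell import observe, vision, order gives the robot as it stands.
- The arm moves only by the tool arm_command, never from a script. Its argument "plan" is a list of rows, each a list of 7 numbers: the turn, a rotation vector about the tool's x, y, z in rad, then the shift along the tool's x, y, z in mm, then the finger opening in mm, from 0 to 85.4. A call has 1 to 5 rows; each row shifts and turns the commanded pose from where the row before left it, along the tool's axes as they then stand; what a row does not reach is not made up. A row lasts 1/8 s, in which the tool goes at most 62.5 mm and 10.7 degrees, less where a joint would pass 70% of its speed; a pose out of reach is approached as far as the arm can. A call with a gripper value outside its range is refused whole. The fingers move at their own pace and stop on an object; "squeeze" is the grip in N (left out, the last holds). Time passes only in rows, so rows that do not move let the fingers close. It gives the time, the measured TCP pose, the force, the opening and the grip force at its end, in the units of the state.
- observe(): the state, without advancing time (a new reading comes with each control period).
- vision.get_image(name): name is "scene" or "top" or "wrist"; returns the picture (384x512x3 uint8, red, green, blue); there is no depth.
- vision.camera_params(name): a dict with "K" (3x3 intrinsics, pixels), "position" and "attitude" of the camera in the world; the wrist camera has in their place "tool_from_camera" (4x4, takes a point from camera to tool coordinates, whose origin is the TCP and whose axes are the flange's). Camera axes: x right, y down, z forward; pixel columns grow to the right and rows downward; lengths in m; the calibration is good to about 2 mm. The wrist camera is an equidistant fisheye: a pixel r from the principal point sees the ray r / f radians off the axis. A picture is of the moment at which its call begins: read the wrist's pose just before it. camera_params takes no time and is no camera call.
- order.close_job(): hands the job in; it is judged then, once.
The state is a dict: "clock": time; "joints": joint angles; "qvel": joint speeds; "tau": joint torques, N m; "eef_pos": TCP position; "eef_rot": TCP orientation; "force": force on the tool from outside, world axes, zero at the start; "torque": the same for the moment, N m; "finger_gap": opening from 0.0 (shut) to 1.0 (fully open); "grasp_force": force on a finger pad.
Only numpy, scipy, OpenCV 4.12 (cv2) and the standard library are available. Lean on these libraries where they do the work, as an engineer would, in place of code of your own. Each camera call takes 0.05 s, during which the arm holds its last target. There are 200 camera calls.

### The job

Hang the empty brush box on the bench's tool board: fit the round end of the keyhole in its steel back plate over the bolt head, press the plate in against the soft washer so that it passes behind the head, and push the box straight down until it is fully home on the bolt; then let go. Press gently, never force it, and leave everything else on the bench where it is.

Things in the scene. Friction and masses are not known exactly. Their poses are not given: they have to be found in the camera images.
- box: The brush box: open-topped, pale wood, 70 mm deep (its x), 50 mm wide (its y), 75 mm high, walls 5 mm, 0.2 to 0.35 kg. Origin: centre of its underside; z up, x from its back to its front. At its back stands a steel plate 50 mm wide, 4 mm thick (x -39 to -35 mm), 111 mm tall, 36 mm above the wooden rim. Two rubber feet 5 mm thick stick out behind the plate, 14 mm above the underside.
- grip (a point): On the box: middle of its width at the level of the wooden rim, 10 mm in front of the box's middle. A grip across the 50 mm width here, a little below the rim, keeps the gripper's body clear of the steel plate and of the board.
- hole (a point): Centre of the keyhole's round hole, on the plate's rear face, 85.5 mm above the box's underside; axes as the box's. The hole is 17 mm across; from it a slot 9 mm wide goes straight up to 103.5 mm above the underside.
- slot_end (a point): Where the bolt's axis lies when the box is fully home: 15 mm above the hole's centre, on the plate's rear face, in the slot's upper end.
- board: The tool board: an upright wooden plank fixed to the bench, 340 mm wide (its y), 165 mm high, 18 mm thick. Origin: the foot of its face, middle of the width; x points straight out of the face, which looks away from the robot; z up. A slotted hanger strip and a hanging try square share the face, either one on the left.
- hanger: Steel strip 86 x 28 mm on the board's face with a level slot, 145 to 151 mm above the bench. Origin: strip's middle, at the board's face; x out of the face, y level, z up. A bolt is clamped in the slot level with the origin, anywhere up to 12 mm left or right of it; where is not measured: look or feel. Shank 6 mm; round head 14 mm across, 11 to 16.5 mm out from the face; the hole has 1.5 mm to spare round it.
- washer (a joint): How far (m) the soft rubber washer on the bolt is pushed in; 25 mm across, it reaches 9.5 mm out from the face and gives 1 mm per 2.5 N. The plate passes behind the head once it is in by 2.5 mm (7 to 11 N); the box's feet meet the board at 4.5 mm. It then grips the plate, so the box's own weight may not bring it home: push it down the 15 mm (3 to 10 N) until the slot's end rests on the shank.
- square: A small try square hanging on a plain nail in the board (fixed): wooden stock 75 mm tall, steel blade 75 mm long to its +y at its lower end. Origin: the nail at the board's face.
- brush: A brush, 160 mm long, lying on the bench at the foot of the board. Leave it.
- pen: A black marker pen, 130 mm long, lying beside the box. Leave it.
- sander: A cork sanding block, 45 x 75 x 28 mm, in front of the box. Leave it.
- blanks: A stack of four wooden compass blanks, 180 mm across, 80 mm high. Leave it.
- dial: A finished compass dial, 200 mm across, 20 mm thick. Leave it.
Things that resemble listed ones, but are neither listed nor needed, are in the scene too. What is shaped like the box but pink is not meant.

How it is judged:
On the way, in this order (a step that is already met when the one before it is completed fails the run):
1. the bolt head is through the keyhole's round hole, the plate on the washer (y of hole in the frame of hanger between -0.015 and 0.015 m and z of hole in the frame of hanger between -0.004 and 0.004 m and x of hole in the frame of hanger below 0.0115 m), for 0.05 s.
2. the box has been pushed down behind the head until it is fully home (y of slot_end in the frame of hanger between -0.015 and 0.015 m and z of slot_end in the frame of hanger between -0.003 and 0.003 m and x of slot_end in the frame of hanger below 0.0095 m), for 0.1 s.
At the end, for the whole second after the job is handed in: The box hangs on the bolt, let go and at rest: the slot's end within 3 mm in height of fully home on the shank, the plate behind the head, at most 9.5 mm off the board's face and keeping the washer pushed in by more than 1.2 mm, upright and square to the board within 5 degrees (all of step 2 and value of joint washer above 0.0012 m and angle between box's own z axis and vertical below 0.09 rad and angle between the x axis of box and the x axis of board, either way round below 0.1 rad and linear speed of box below 0.02 m/s and contact force between the fingers and box below 0.1 N); the robot touches nothing.
It fails at once if the box is forced: its contact forces on the bolt, washer and hanger add up to more than 40 N (contact force between box and hanger above 40 N).
It fails at once if the box is pressed on the board with more than 30 N (contact force between box and board above 30 N).
It fails at once if something else on the bench is moved by more than 20 mm (distance of any of blanks, dial, brush, pen, sander from where it was at the start of the episode above 0.02 m).
It also fails if it takes over 72 s, if anything falls off the work surface, if the arm or the gripper's body presses on something with over 40 N, if the wrist force passes 120 N, or if a joint passes its speed limit or range.

## Working session

There is one attempt and no reset: what is moved stays moved. The work goes in short steps, Python scripts to look and compute and a tool call to move; the robot and the scene stay as the last step left them, time stands still between calls to the robot, and variables do not carry over. Pictures are saved under pics/ and viewed, at most 10 in all, crops included, and the job is handed in when it is done.

Besides the shell and the picture viewer there is one more tool, called by a JSON object that holds its "method" and its "body". arm_command: Moves the arm, as the interface text tells. Its arguments: {"type":"object","properties":{"plan":{"type":"array","items":{"type":"array","items":{"type":"number"}}},"squeeze":{"type":"number"}},"required":["plan"]}

```bash
ls; mkdir -p pics; python3 - <<'E'
from workcell import observe, vision
import cv2,numpy as np
print(observe())
for n in("scene","top","wrist"):
    print(n,vision.camera_params(n))
ims=[vision.get_image(n) for n in("scene","top","wrist")]
for n,i in zip(("scene","top","wrist"),ims): cv2.imwrite(f"pics/{n}0.png",i[...,::-1])
cv2.imwrite("pics/a_scene.png",cv2.resize(ims[0],(800,600),interpolation=cv2.INTER_CUBIC)[...,::-1])
cv2.imwrite("pics/a_top.png",cv2.resize(ims[1],(800,600),interpolation=cv2.INTER_CUBIC)[...,::-1])
E
```

```text
pics
{'clock': 0.0, 'joints': array([-1.30419211e+00,  2.17767603e-01,  1.61491875e+00,  5.04938343e-05,
        1.31129508e+00, -1.12182955e-01]), 'qvel': array([-4.87545763e-05,  1.78123467e-04,  9.80413466e-04, -8.34433279e-04,
       -1.00819515e-03,  6.90715330e-04]), 'tau': array([-2.81248605e-03, -3.96852994e+01, -3.03850007e+01, -4.15952327e-04,
        9.64516687e-03,  6.10874935e-06]), 'eef_pos': array([ 0.23105274, -0.58029744,  0.40336747]), 'eef_rot': array([-1.19270997e-03,  9.82119106e-01,  1.88256833e-01, -6.78065831e-05]), 'force': array([-0.06063931,  0.24163323,  1.36563479]), 'torque': array([0.0150208 , 0.07903182, 0.03243818]), 'grasp_force': 0.0, 'finger_gap': 1.0014389577825502}
scene {'K': array([[406.89738533,   0.        , 262.43807032],
       [  0.        , 406.89738533, 196.2351244 ],
       [  0.        ,   0.        ,   1.        ]]), 'position': array([1.33724669, 0.46881081, 0.74242938]), 'attitude': array([-0.22695048,  0.4285951 ,  0.7778898 , -0.39960879])}
top {'K': array([[445.24226796,   0.        , 252.05106203],
       [  0.        , 445.24226796, 189.72748759],
       [  0.        ,   0.        ,   1.        ]]), 'position': array([0.41705318, 0.01498859, 1.33129514]), 'attitude': array([-0.04132749,  0.71327898, -0.69788502,  0.04981599])}
wrist {'K': array([[297.31863964,   0.        , 254.02666088],
       [  0.        , 297.31863964, 196.83452521],
       [  0.        ,   0.        ,   1.        ]]), 'tool_from_camera': array([[-2.08346711e-04, -9.60909964e-01, -2.76860973e-01,
         7.03578453e-02],
       [ 9.99999978e-01, -1.93052034e-04, -8.25001933e-05,
         7.37488530e-04],
       [ 2.58266837e-05, -2.76860984e-01,  9.60909983e-01,
         3.17515599e-02],
       [ 0.00000000e+00,  0.00000000e+00,  0.00000000e+00,
         1.00000000e+00]])}
```

View pics/a_scene.png

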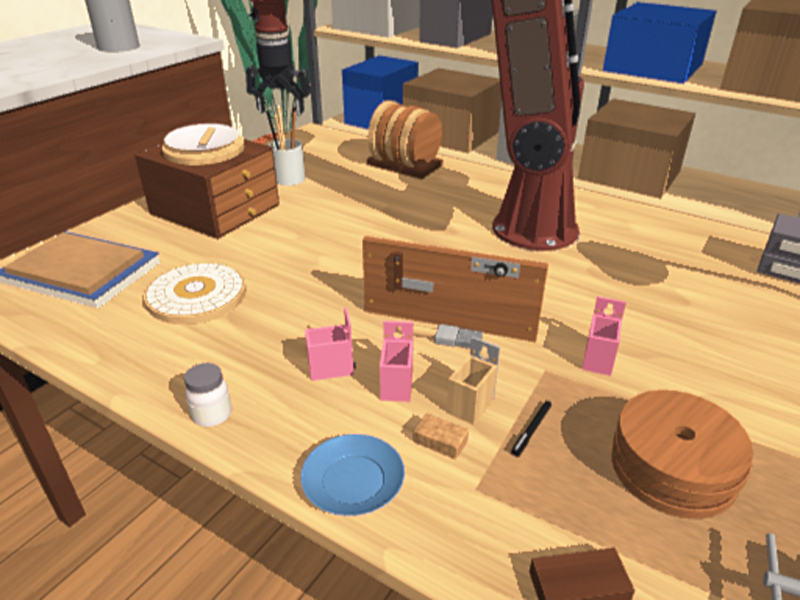

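View pics/a_top.png

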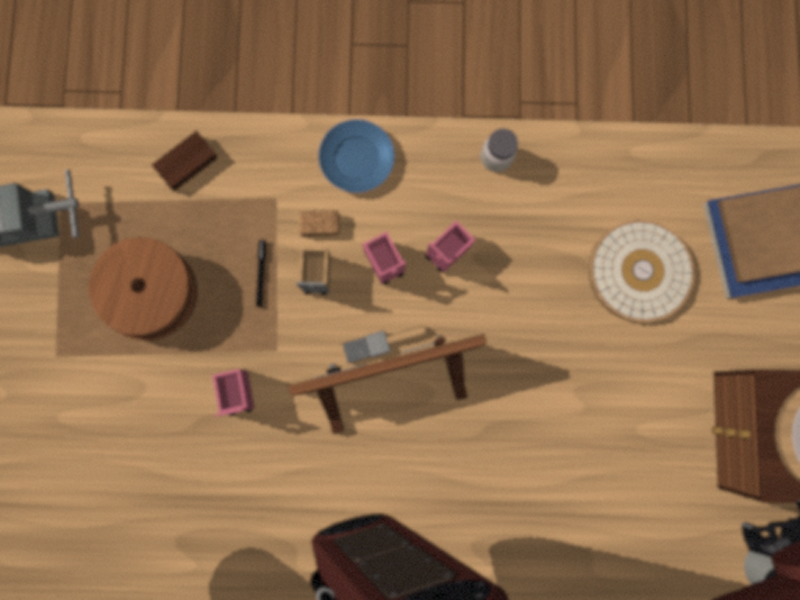

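```bash
cat > h.py <<'E'
import numpy as np, cv2
from scipy.spatial.transform import Rotation as R
from workcell import observe, vision
def rot(q): return R.from_quat([q[1],q[2],q[3],q[0]]).as_matrix()
P={n:vision.camera_params(n) for n in("scene","top","wrist")}
def ray(n,px,pose=None):
    K=P[n]["K"]; v=np.array([(px[0]-K[0,2])/K[0,0],(px[1]-K[1,2])/K[1,1],1.])
    if n!="wrist": return P[n]["position"],rot(P[n]["attitude"])@(v/np.linalg.norm(v))
    r=np.hypot(v[0],v[1]); d=np.array([*(v[:2]/max(r,1e-9)*np.sin(r)),np.cos(r)])
    T=P[n]["tool_from_camera"]; p,q=pose; M=rot(q)
    return p+M@T[:3,3], M@T[:3,:3]@d
def plane(o,d,z): return o+d*(z-o[2])/d[2]
def tri(*rs):
    A=sum(np.eye(3)-np.outer(d,d) for o,d in rs); b=sum((np.eye(3)-np.outer(d,d))@o for o,d in rs)
    x=np.linalg.solve(A,b); return x,[np.linalg.norm((np.eye(3)-np.outer(d,d))@(x-o)) for o,d in rs]
def proj(n,X,pose=None):
    K=P[n]["K"]
    if n!="wrist": c=rot(P[n]["attitude"]).T@(X-P[n]["position"]); return K[:2,:2]@(c[:2]/c[2])+K[:2,2]
    T=P[n]["tool_from_camera"]; c=T[:3,:3].T@(rot(pose[1]).T@(X-pose[0])-T[:3,3])
    r=np.hypot(c[0],c[1]); return K[:2,2]+K[0,0]*np.arctan2(r,c[2])*c[:2]/r
def shoot(name):
    s=observe(); im=vision.get_image("wrist"); cv2.imwrite(f"pics/{name}.png",im[...,::-1])
    np.savez(f"pics/{name}.npz",p=s["eef_pos"],q=s["eef_rot"]); return im,(s["eef_pos"],s["eef_rot"])
def load(name):
    z=np.load(f"pics/{name}.npz"); return cv2.imread(f"pics/{name}.png")[...,::-1],(z["p"],z["q"])
E
python3 - <<'E'
from h import *
s=cv2.imread("pics/scene0.png")[147:267,222:362]; t=cv2.imread("pics/top0.png")[142:262,180:320]
cv2.imwrite("pics/cs.png",cv2.resize(s,None,fx=5,fy=5,interpolation=cv2.INTER_CUBIC))
cv2.imwrite("pics/ct.png",cv2.resize(t,None,fx=5,fy=5,interpolation=cv2.INTER_CUBIC))
E
```

```text
(no output)
```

View pics/cs.png

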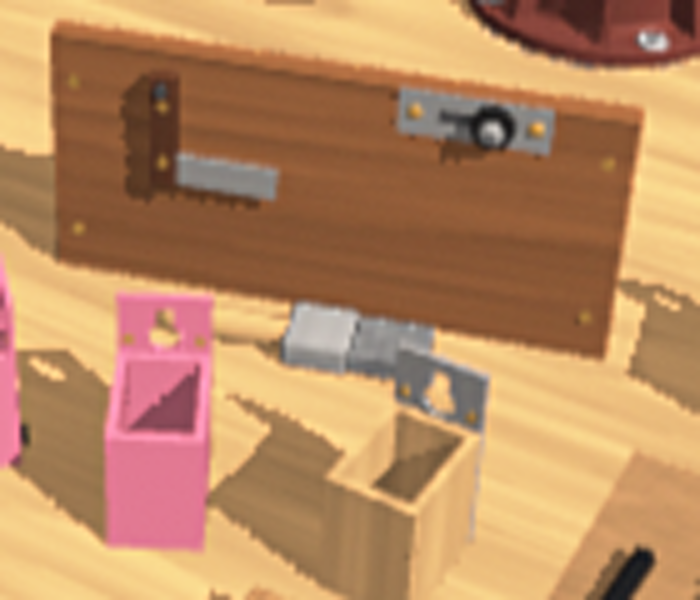

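View pics/ct.png

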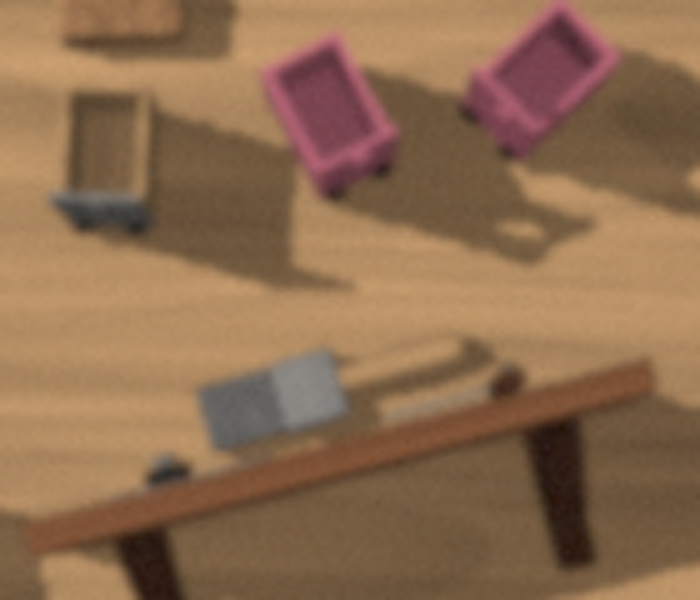

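```bash
python3 - <<'E'
from h import *
np.set_printoptions(precision=4,suppress=True)
S=lambda x,y: ray("scene",(222+x/5-.4,147+y/5-.4)); T=lambda x,y: ray("top",(180+x/5-.4,142+y/5-.4))
def show(n,*r):
    x,e=tri(*r); print(n,x,np.round(e,4)); return x
A=show("face top L(y+)",S(640,118),T(26,522)); B=show("face top R",S(55,36),T(650,358))
d=(A-B)[:2]; print("len",np.linalg.norm(d),"yaw of board",np.degrees(np.arctan2(d[1],d[0]))-90)
show("bolt",S(493,131),T(167,466))
show("plateR(scene)",S(489,376),T(52,196)); show("plateL",S(397,350),T(152,204))
show("rim front L",S(328,478),T(155,93)); 
print("rim front at z .075",plane(*T(70,93),.075),plane(*T(155,93),.075),plane(*S(328,478),.075),plane(*S(413,508),.075))
print("foot",plane(*S(57,262),0),plane(*S(605,357),0))
E
```

```text
face top L(y+) [0.4165 0.1755 0.1683] [0.0022 0.0022]
face top R [ 0.5081 -0.1472  0.1636] [0.0034 0.0034]
len 0.3354703044639607 yaw of board 15.828474107213523
bolt [0.4473 0.1046 0.1522] [0.0021 0.0021]
plateR(scene) [0.5954 0.1763 0.1118] [0.0025 0.0025]
plateL [0.5927 0.1228 0.1038] [0.0039 0.0039]
rim front L [0.6625 0.1249 0.0705] [0.0026 0.0026]
rim front at z .075 [0.6617 0.1708 0.075 ] [0.6628 0.1222 0.075 ] [0.666  0.1295 0.075 ] [0.6627 0.1746 0.075 ]
foot [ 0.5057 -0.1496  0.    ] [0.4092 0.1771 0.    ]
```

{"method": "arm_command", "body": {"plan": [[0,0,0,45,-43,0,85],[0,0,0,45,-43,0,85],[0,0,0,45,-43,0,85],[0,0,0,45,-43,0,85],[0,0,0,45,-43,0,85]]}}

```text
clock: 0.78
eef_pos: [0.361, -0.2958, 0.4045]
eef_rot: [-0.0, 0.982, 0.188, 0.0]
force: [0.7, -0.8, -1.0]
finger_gap: 0.993
grasp_force: 0.0
```

{"method": "arm_command", "body": {"plan": [[0,0,0,45,-43,0,85],[0,0,0,45,-43,0,85],[0,0,0,45,-43,0,85],[0,0,0,45,-43,0,85],[0,0,0,45,-43,0,85]]}}

```text
clock: 1.4
eef_pos: [0.4906, -0.0127, 0.4047]
eef_rot: [0.0, 0.982, 0.188, 0.0]
force: [0.7, -0.8, -0.5]
finger_gap: 0.995
grasp_force: 0.0
```

{"method": "arm_command", "body": {"plan": [[0,0,0.18,40,-38,10,85],[0,0,0.18,40,-38,10,85],[0,0,0,40,-20,0,85],[0,0,0,0,0,0,85],[0,0,0,0,0,0,85]]}}

```text
clock: 2.02
eef_pos: [0.5831, 0.0996, 0.3844]
eef_rot: [0.0, 1.0, 0.013, -0.001]
force: [-0.8, 1.0, -0.7]
finger_gap: 0.993
grasp_force: 0.0
```

```bash
python3 - <<'E'
from h import *
im,p=shoot("w1"); print(p,np.degrees(np.arctan2(rot(p[1])[1,0],rot(p[1])[0,0])),observe()["clock"],observe()["joints"])
cv2.imwrite("pics/w1v.png",cv2.resize(im,(800,600),interpolation=cv2.INTER_CUBIC)[...,::-1])
E
```

```text
(array([0.58305519, 0.09961249, 0.38444561]), array([ 1.87103450e-04,  9.99916466e-01,  1.28920500e-02, -9.06444628e-04])) 1.4773433958265216 2.075 [ 5.00701642e-02  1.63796293e-01  1.71383964e+00 -2.46940190e-04
  1.26534278e+00  1.59583357e+00]
```

View pics/w1v.png

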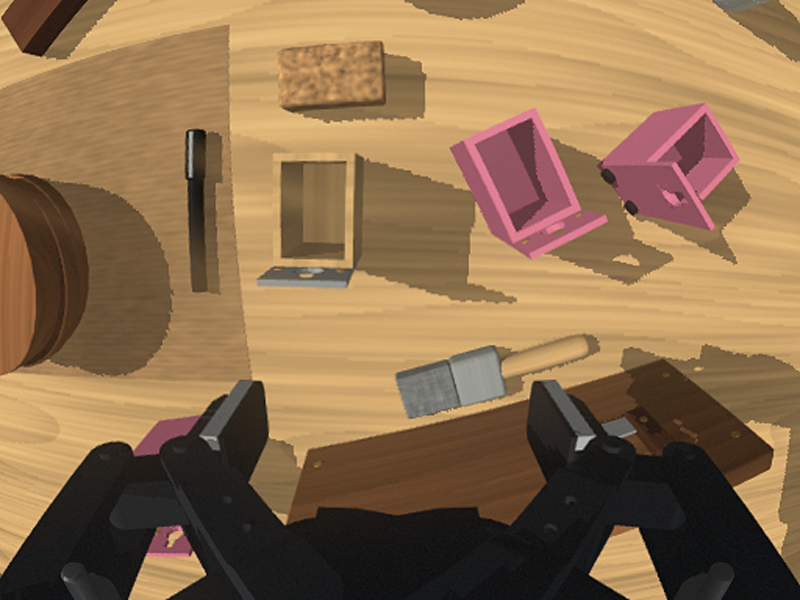

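{"method": "arm_command", "body": {"plan": [[0,0,-0.125,-30,-25,-13,85],[0,0,-0.125,-30,-28,-13,85],[0,0,0,0,0,0,85],[0,0,0,0,0,0,85]]}}

```text
clock: 2.58
eef_pos: [0.5187, 0.1463, 0.4114]
eef_rot: [0.0, 0.991, 0.137, 0.001]
force: [-0.7, -0.1, 0.4]
finger_gap: 0.995
grasp_force: 0.0
```

```bash
python3 - <<'E'
from h import *
im,p=shoot("w2"); print(p,np.degrees(np.arctan2(rot(p[1])[1,0],rot(p[1])[0,0])),observe()["clock"])
cv2.imwrite("pics/w2v.png",cv2.resize(im,(800,600),interpolation=cv2.INTER_CUBIC)[...,::-1])
np.set_printoptions(precision=4,suppress=True)
_,q=load("w1"); f=lambda x,y:(x/1.5625-.18,y/1.5625-.18)
for n,c,z in [("fL",(274,153),.075),("fR",(357,153),.075),("rL",(274,266),.075),("pTL",(257,285),.111),("pTR",(350,287),.111)]:
    print(n,plane(*ray("wrist",f(*c),q),z))
T=lambda x,y: ray("top",(180+x/5-.4,142+y/5-.4))
print(tri(ray("wrist",f(274,153),q),T(70,93)),tri(ray("wrist",f(357,153),q),T(155,93)))
S=lambda x,y: ray("scene",(222+x/5-.4,147+y/5-.4))
print(tri(ray("wrist",f(357,153),q),S(328,478)),tri(ray("wrist",f(274,153),q),S(413,508)))
print(proj("wrist",np.array([.4473,.1046,.148]),p)*1.5625)
E
```

```text
(array([0.51865918, 0.14634986, 0.41144486]), array([2.64435035e-04, 9.90631107e-01, 1.36563587e-01, 5.72209971e-04])) 15.69811232807835 2.625
fL [0.6679 0.175  0.075 ]
fR [0.6672 0.1246 0.075 ]
rL [0.5981 0.1759 0.075 ]
pTL [0.5945 0.1764 0.111 ]
pTR [0.5944 0.1244 0.111 ]
(array([0.6657, 0.1743, 0.0677]), [np.float64(0.0035947083886559927), np.float64(0.003594708388655868)]) (array([0.6687, 0.126 , 0.0452]), [np.float64(0.0012340992311155221), np.float64(0.0012340992311155033)])
(array([0.6661, 0.1269, 0.0738]), [np.float64(0.0024341339314756494), np.float64(0.002434133931475706)]) (array([0.667 , 0.1752, 0.0784]), [np.float64(0.0012231599619408654), np.float64(0.001223159961940754)])
[431.012  444.9612]
```

View pics/w2v.png

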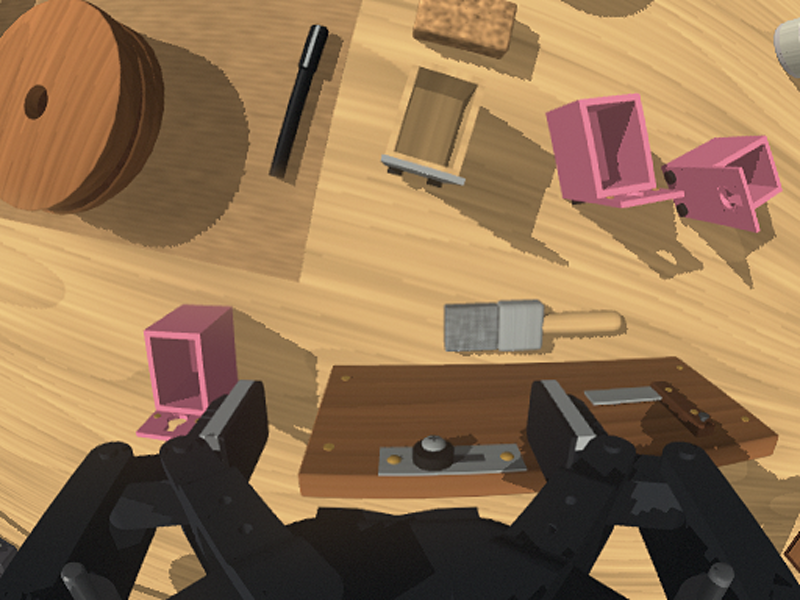

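{"method": "arm_command", "body": {"plan": [[0,0,0,0,50,0,85],[0,0,0,0,0,0,85],[0,0,0,0,0,0,85]]}}

```text
clock: 3.0
eef_pos: [0.5329, 0.0983, 0.4105]
eef_rot: [-0.0, 0.991, 0.136, -0.001]
force: [0.3, -0.0, -0.3]
finger_gap: 0.993
grasp_force: 0.0
```

```bash
python3 - <<'E'
from h import *
im3,p3=shoot("w3"); im2,p2=load("w2"); print(p3[0],observe()["clock"])
out=[]
for im,p in((im2,p2),(im3,p3)):
    c=proj("wrist",np.array([.4473,.1046,.148]),p); x,y=int(c[0])-50,int(c[1])-30
    out.append(cv2.resize(im[y:y+48,x:x+100],None,fx=6,fy=6,interpolation=cv2.INTER_CUBIC)); print(x,y)
cv2.imwrite("pics/c23.png",np.vstack(out)[...,::-1])
E
```

```text
[0.5328702  0.09833679 0.41054377] 3.05
225 254
171 255
```

View pics/c23.png

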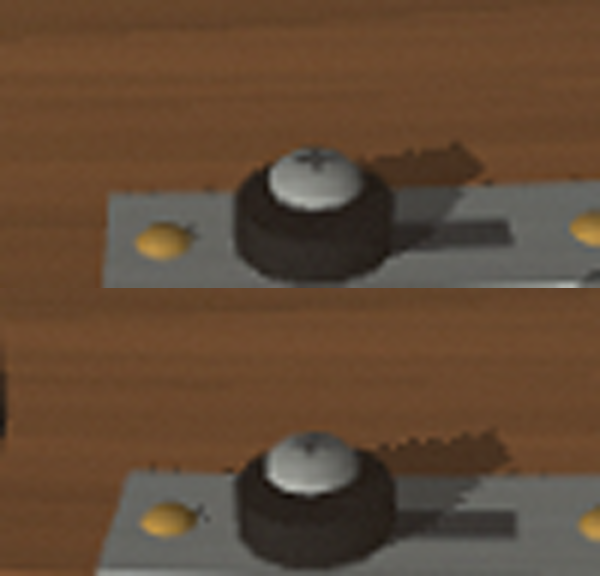

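```bash
python3 - <<'E'
from h import *
np.set_printoptions(precision=4,suppress=True)
_,p2=load("w2"); _,p3=load("w3")
A=lambda x,y: ray("wrist",(225+(x+.5)/6-.5,254+(y+.5)/6-.5),p2); B=lambda x,y: ray("wrist",(171+(x+.5)/6-.5,255+(y-288+.5)/6-.5),p3)
S=lambda x,y: ray("scene",(222+x/5-.4,147+y/5-.4)); T=lambda x,y: ray("top",(180+x/5-.4,142+y/5-.4))
print("cross",tri(A(316,158),B(310,447)))
print("head",tri(A(316,179),B(310,463)),tri(A(316,179),B(310,463),S(493,131)),tri(A(316,179),S(493,131)))
print("screwL",tri(A(163,241),B(168,519)),tri(A(163,241),B(168,519),S(538,130)))
# board face foot & strip from w2 (800 scale)
F=lambda x,y: ray("wrist",(x/1.5625-.18,y/1.5625-.18),p2)
a=plane(*F(330,367),0);b=plane(*F(678,357),0);print("foot",a,b,np.degrees(np.arctan2(*(a-b)[1::-1]))-90 if 0 else np.degrees(np.arctan2((a-b)[1],(a-b)[0]))-90, np.linalg.norm(a-b))
th=np.arctan2((a-b)[1],(a-b)[0])-np.pi/2
sl=plane(*F(395,460),.148);sr=plane(*F(507,457),.148); bz=plane(*A(316,158),.148)
for th in (th,np.radians(15.8)):
    n=np.array([np.cos(th),np.sin(th),0]); y=np.array([-np.sin(th),np.cos(th),0])
    print("screws in board frame",[(v@n,v@y) for v in (sl,sr,(a+b)/2,bz)])
print("strip yaw",np.degrees(np.arctan2((sl-sr)[1],(sl-sr)[0]))-90,sl,sr)
E
```

```text
cross (array([0.4535, 0.1054, 0.15  ]), [np.float64(0.00032086478306691597), np.float64(0.00032086478306683275)])
head (array([0.451 , 0.1047, 0.1512]), [np.float64(5.983192674091617e-05), np.float64(5.983192674093958e-05)]) (array([0.4527, 0.1064, 0.1552]), [np.float64(0.000908324311224886), np.float64(0.0017255680452346138), np.float64(0.002621909992539374)]) (array([0.4537, 0.1077, 0.1568]), [np.float64(0.0016945379979620633), np.float64(0.0016945379979621841)])
screwL (array([0.433 , 0.1236, 0.1498]), [np.float64(7.314847394078724e-05), np.float64(7.31484739406784e-05)]) (array([0.4332, 0.1247, 0.1515]), [np.float64(0.0011664573945373742), np.float64(0.0014889854364587448), np.float64(0.002646435393077278)])
foot [0.4126 0.178  0.    ] [ 0.5088 -0.1526  0.    ] 16.22182358868217 0.3442513600973072
screws in board frame [(np.float64(0.4484118932950449), np.float64(-0.0030930520985128678)), (np.float64(0.4479097998909557), np.float64(-0.07112548592568198)), (np.float64(0.44590627595645455), np.float64(-0.11650898093144325)), (np.float64(0.46401772900385646), np.float64(-0.02567647525538807))]
screws in board frame [(np.float64(0.4484225124019817), np.float64(0.0002083046457206896)), (np.float64(0.4484212971780642), np.float64(-0.06782598192184615)), (np.float64(0.44675194736539037), np.float64(-0.11322299722348246)), (np.float64(0.4641941875906143), np.float64(-0.022259614069575877))]
strip yaw 15.798976586583876 [0.4314 0.1223 0.148 ] [0.4499 0.0568 0.148 ]
```

{"method": "arm_command", "body": {"plan": [[0,0,0.142,0,0,0,85],[0,0,0.142,0,0,0,85],[0,0,0,55,-26,10,85],[0,0,0,54,-27,30,85],[0,0,0,0,0,30,85]]}}

```text
clock: 3.68
eef_pos: [0.6406, 0.1516, 0.3415]
eef_rot: [-0.0, 1.0, -0.003, 0.001]
force: [-0.8, -1.3, 0.1]
finger_gap: 0.997
grasp_force: 0.0
```

{"method": "arm_command", "body": {"plan": [[0,0,0,0,0,0,85],[0,0,0,0,0,0,85]]}}

```text
clock: 3.92
eef_pos: [0.638, 0.1496, 0.3443]
eef_rot: [-0.0, 1.0, -0.004, 0.0]
force: [0.3, 0.0, 0.4]
finger_gap: 1.0
grasp_force: 0.0
```

```bash
python3 - <<'E'
from h import *
im,p=shoot("w4"); print(p[0],np.degrees(np.arctan2(rot(p[1])[1,0],rot(p[1])[0,0])),observe()["clock"])
cv2.imwrite("pics/w4v.png",cv2.resize(im,(800,600),interpolation=cv2.INTER_CUBIC)[...,::-1])
E
```

```text
[0.63798042 0.14960212 0.34428294] -0.45609374888629695 3.975
```

View pics/w4v.png

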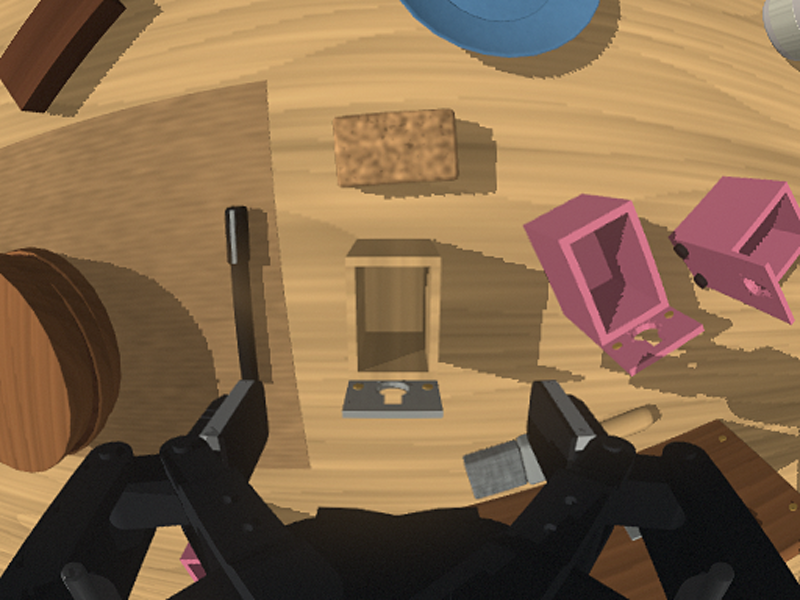

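```bash
python3 - <<'E'
from h import *
np.set_printoptions(precision=4,suppress=True)
_,p=load("w4"); _,p1=load("w1"); f=lambda x,y:(x/1.5625-.18,y/1.5625-.18)
for n,c,z in [("fL",(346,257),.075),("fR",(440,257),.075),("pTL",(343,411),.111),("pTR",(443,411),.111)]:
    print(n,plane(*ray("wrist",f(*c),p),z))
for a,b in (((346,257),(274,153)),((440,257),(357,153))): print(tri(ray("wrist",f(*a),p),ray("wrist",f(*b),p1)))
print(observe()["eef_pos"])
E
```

```text
fL [0.6681 0.1754 0.075 ]
fR [0.6677 0.1265 0.075 ]
pTL [0.598  0.1761 0.111 ]
pTR [0.5977 0.1268 0.111 ]
(array([0.668 , 0.1754, 0.0741]), [np.float64(0.00010311742212877437), np.float64(0.00010311742212875468)])
(array([0.6672, 0.1256, 0.0701]), [np.float64(0.0006196727752289829), np.float64(0.0006196727752291576)])
[0.6382 0.1494 0.3454]
```

{"method": "arm_command", "body": {"plan": [[0,0,0,5,-2,50,85],[0,0,0,0,0,45,85],[0,0,0,0,0,20,85],[0,0,0,0,0,10,85],[0,0,0,0,0,0,85]]}}

```text
clock: 4.6
eef_pos: [0.6437, 0.1512, 0.2195]
eef_rot: [-0.0, 1.0, -0.004, 0.001]
force: [0.1, 0.8, -0.2]
finger_gap: 0.994
grasp_force: 0.0
```

{"method": "arm_command", "body": {"plan": [[0,0,0,0,0,0,40],[0,0,0,0,0,0,40],[0,0,0,0,0,0,40],[0,0,0,0,0,0,40],[0,0,0,0,0,0,40]], "squeeze": 50}}

```text
clock: 5.22
eef_pos: [0.6441, 0.1514, 0.2202]
eef_rot: [-0.0, 1.0, -0.004, 0.002]
force: [-0.7, 0.3, 5.7]
finger_gap: 0.574
grasp_force: 53.3
```

{"method": "arm_command", "body": {"plan": [[0,0,0,0,0,-30,40],[0,0,0,0,0,-35,40],[0,0,-0.144,0,0,0,40],[0,0,-0.144,0,0,0,40],[0,0,0,0,0,0,40]]}}

```text
clock: 5.85
eef_pos: [0.6423, 0.151, 0.2818]
eef_rot: [0.0, 0.99, 0.138, -0.001]
force: [0.0, -0.6, -1.7]
finger_gap: 0.575
grasp_force: 53.3
```

{"method": "arm_command", "body": {"plan": [[0,0,0,-40,-3,0,40],[0,0,0,-40,-3,0,40],[0,0,0,-30,-2,0,40],[0,0,0,0,0,0,40],[0,0,0,0,0,0,40]]}}

```text
clock: 6.48
eef_pos: [0.5355, 0.1285, 0.2833]
eef_rot: [0.0, 0.99, 0.139, 0.0]
force: [0.6, -1.0, -2.8]
finger_gap: 0.578
grasp_force: 53.2
```

```bash
cat >> h.py <<'E'
th=np.radians(16.); N=np.array([np.cos(th),np.sin(th),0]); Y=np.array([-np.sin(th),np.cos(th),0])
def where():
    s=observe(); p=s["eef_pos"]; M=rot(s["eef_rot"]); 
    print("t",round(s["clock"],2),"hole n %.4f y %.4f z %.4f"%(p@N-.050,p@Y,p[2]-.1347),"yaw %.2f tilt %.2f %.2f"%(np.degrees(np.arctan2(M[1,0],M[0,0])),*np.degrees(M[:2,2])),"F n %.1f y %.1f z %.1f"%(s["force"]@N,s["force"]@Y,s["force"][2]),"tq",np.round(s["torque"],2),"g",round(s["grasp_force"],1))
E
python3 - <<'E'
from h import *
where(); im,p=shoot("w5"); i=vision.get_image("scene"); where()
c=cv2.resize(im,(800,600),interpolation=cv2.INTER_CUBIC)[100:560,200:600]
s=cv2.resize(i[120:235,270:370],(400,460),interpolation=cv2.INTER_CUBIC)
cv2.imwrite("pics/c5.png",np.hstack([c,s])[...,::-1])
E
```

```text
t 6.47 hole n 0.5002 y -0.0241 z 0.1486 yaw 15.94 tilt 0.06 0.01 F n 0.3 y -1.1 z -2.8 tq [ 0.08 -0.08 -0.07] g 53.2
t 6.58 hole n 0.5008 y -0.0242 z 0.1489 yaw 15.97 tilt 0.09 0.01 F n 1.0 y -0.5 z -3.3 tq [ 0.07 -0.1   0.01] g 53.2
```

View pics/c5.png

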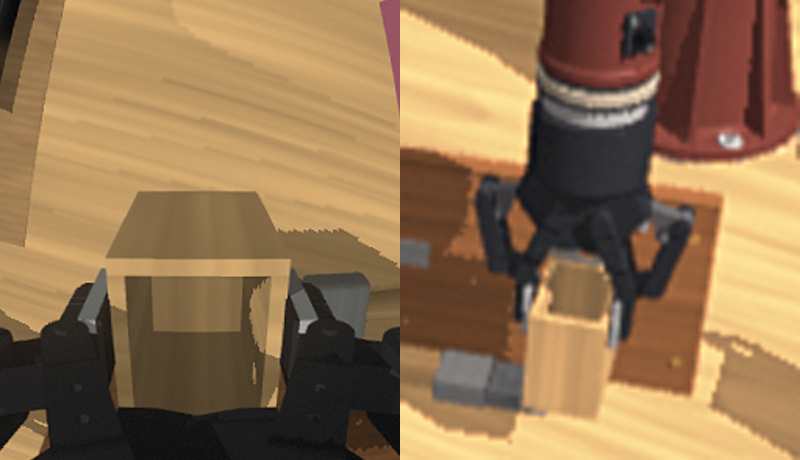

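{"method": "arm_command", "body": {"plan": [[0,0,0,-16,0,0.7,40],[0,0,0,-14,0,0,40],[0,0,0,0,0,0,40],[0,0,0,-2,0,0,40],[0,0,0,0,0,0,40]]}}

```text
clock: 7.2
eef_pos: [0.5047, 0.1197, 0.2828]
eef_rot: [-0.0, 0.99, 0.139, 0.0]
force: [0.3, 0.4, -2.3]
finger_gap: 0.577
grasp_force: 53.3
```

```bash
python3 -c "
from h import *
where()"
```

```text
t 7.2 hole n 0.4682 y -0.0241 z 0.1481 yaw 16.01 tilt 0.04 0.01 F n 0.4 y 0.3 z -2.3 tq [ 0.04 -0.11  0.06] g 53.3
```

{"method": "arm_command", "body": {"plan": [[0,0,0,-1.5,0,0,40],[0,0,0,-1.5,0,0,40],[0,0,0,-1,0,0,40],[0,0,0,0,0,0,40]]}}

```text
clock: 7.7
eef_pos: [0.5004, 0.1185, 0.2826]
eef_rot: [-0.0, 0.99, 0.139, -0.0]
force: [0.3, -0.3, -3.1]
finger_gap: 0.576
grasp_force: 53.3
```

{"method": "arm_command", "body": {"plan": [[0,0,0,-1,0,0,40],[0,0,0,0,0,0,40]]}}

```text
clock: 7.95
eef_pos: [0.4996, 0.1183, 0.2827]
eef_rot: [-0.0, 0.99, 0.139, 0.0]
force: [0.4, -0.1, -2.9]
finger_gap: 0.576
grasp_force: 53.3
```

```bash
python3 -c "
from h import *
where()"
```

```text
t 7.95 hole n 0.4628 y -0.0240 z 0.1480 yaw 16.01 tilt 0.01 0.00 F n 0.4 y -0.2 z -2.9 tq [ 0.05 -0.09  0.02] g 53.3
```

No contact so far, so I continue in 1 mm steps.

{"method": "arm_command", "body": {"plan": [[0,0,0,-1,0,0,40],[0,0,0,0,0,0,40]]}}

```text
clock: 8.2
eef_pos: [0.4987, 0.1181, 0.2829]
eef_rot: [-0.0, 0.99, 0.139, 0.0]
force: [0.3, 0.7, -2.5]
finger_gap: 0.578
grasp_force: 53.3
```

{"method": "arm_command", "body": {"plan": [[0,0,0,-1,0,0,40],[0,0,0,0,0,0,40]]}}

```text
clock: 8.45
eef_pos: [0.4977, 0.1178, 0.2828]
eef_rot: [-0.0, 0.99, 0.139, 0.0]
force: [0.9, 2.0, -1.6]
finger_gap: 0.578
grasp_force: 53.5
```

{"method": "arm_command", "body": {"plan": [[0,0,0,-1,0,0,40],[0,0,0,0,0,0,40]]}}

```text
clock: 8.7
eef_pos: [0.4968, 0.1175, 0.2828]
eef_rot: [-0.0, 0.99, 0.139, 0.0]
force: [0.7, 2.0, -1.1]
finger_gap: 0.577
grasp_force: 53.5
```

```bash
python3 -c "
from h import *
where()"
```

```text
t 8.7 hole n 0.4599 y -0.0239 z 0.1481 yaw 16.01 tilt 0.02 0.02 F n 1.2 y 1.7 z -1.1 tq [ 0.29 -0.07 -0.07] g 53.5
```

{"method": "arm_command", "body": {"plan": [[0,0,0,0,-0.6,-0.5,40],[0,0,0,0,0,0,40]]}}

```text
clock: 8.95
eef_pos: [0.4963, 0.1178, 0.2828]
eef_rot: [0.0, 0.99, 0.139, -0.0]
force: [0.3, 0.6, -1.8]
finger_gap: 0.577
grasp_force: 53.4
```

{"method": "arm_command", "body": {"plan": [[0,0,0,-1,0,0,40],[0,0,0,0,0,0,40]]}}

```text
clock: 9.2
eef_pos: [0.4953, 0.1176, 0.2829]
eef_rot: [0.0, 0.99, 0.139, -0.0]
force: [-0.3, 0.6, -3.1]
finger_gap: 0.575
grasp_force: 53.4
```

```bash
python3 -c "
from h import *
where()"
```

```text
t 9.2 hole n 0.4586 y -0.0235 z 0.1482 yaw 16.02 tilt -0.03 -0.02 F n -0.1 y 0.6 z -3.1 tq [ 0.06 -0.05  0.05] g 53.4
```

{"method": "arm_command", "body": {"plan": [[0,0,0,-1,0,0,40],[0,0,0,0,0,0,40]]}}

```text
clock: 9.45
eef_pos: [0.4947, 0.1174, 0.283]
eef_rot: [0.0, 0.99, 0.139, 0.0]
force: [0.9, 0.8, -3.3]
finger_gap: 0.577
grasp_force: 53.2
```

{"method": "arm_command", "body": {"plan": [[0,0,0,-1,0,0,40],[0,0,0,0,0,0,40]]}}

```text
clock: 9.7
eef_pos: [0.4939, 0.1172, 0.2832]
eef_rot: [-0.0, 0.99, 0.139, 0.001]
force: [2.9, 1.1, -4.9]
finger_gap: 0.57
grasp_force: 53.1
```

{"method": "arm_command", "body": {"plan": [[0,0,0,-1,0,0,40],[0,0,0,0,0,0,40]]}}

```text
clock: 9.95
eef_pos: [0.4931, 0.117, 0.2833]
eef_rot: [-0.0, 0.99, 0.139, 0.001]
force: [4.1, 1.6, -5.6]
finger_gap: 0.571
grasp_force: 53.0
```

```bash
python3 -c "
from h import *
where()"
```

```text
t 9.95 hole n 0.4563 y -0.0235 z 0.1486 yaw 16.02 tilt 0.12 0.02 F n 4.4 y 0.4 z -5.6 tq [ 0.31 -0.75  0.03] g 53.0
```

{"method": "arm_command", "body": {"plan": [[0,0,0,-1,0,0.5,40],[0,0,0,0,0,0,40]]}}

```text
clock: 10.2
eef_pos: [0.4926, 0.1168, 0.2833]
eef_rot: [-0.0, 0.99, 0.139, 0.002]
force: [4.6, 1.9, -5.0]
finger_gap: 0.574
grasp_force: 53.1
```

{"method": "arm_command", "body": {"plan": [[0,0,0,-1,0,0,40],[0,0,0,0,0,0,40]]}}

```text
clock: 10.45
eef_pos: [0.4919, 0.1166, 0.2834]
eef_rot: [-0.0, 0.99, 0.139, 0.002]
force: [5.5, 2.8, -5.2]
finger_gap: 0.577
grasp_force: 53.1
```

```bash
python3 -c "
from h import *
where()"
```

```text
t 10.45 hole n 0.4550 y -0.0235 z 0.1487 yaw 16.00 tilt 0.27 0.06 F n 6.1 y 1.2 z -5.2 tq [ 0.41 -1.04  0.04] g 53.1
```

{"method": "arm_command", "body": {"plan": [[0,0,0,-1,0,0.3,40],[0,0,0,0,0,0,40]]}}

```text
clock: 10.7
eef_pos: [0.4913, 0.1164, 0.2835]
eef_rot: [-0.0, 0.99, 0.139, 0.003]
force: [8.0, 3.5, -5.4]
finger_gap: 0.579
grasp_force: 53.0
```

{"method": "arm_command", "body": {"plan": [[0,0,0,-1,0,0,40],[0,0,0,0,0,0,40]]}}

```text
clock: 10.95
eef_pos: [0.4906, 0.1162, 0.2836]
eef_rot: [-0.0, 0.99, 0.139, 0.004]
force: [8.4, 2.5, -5.1]
finger_gap: 0.574
grasp_force: 53.0
```

```bash
python3 -c "
from h import *
where()"
```

```text
t 10.95 hole n 0.4537 y -0.0235 z 0.1489 yaw 15.99 tilt 0.43 0.11 F n 8.7 y 0.1 z -5.1 tq [ 0.46 -1.35  0.01] g 53.0
```

{"method": "arm_command", "body": {"plan": [[0,0,0,-0.3,0,1.5,40],[0,0,0,0,0,1.5,40],[0,0,0,0,0,0,40]]}}

```text
clock: 11.32
eef_pos: [0.491, 0.1161, 0.282]
eef_rot: [-0.0, 0.99, 0.139, 0.004]
force: [7.3, 2.7, 0.2]
finger_gap: 0.573
grasp_force: 53.7
```

```bash
python3 -c "
from h import *
where()"
```

```text
t 11.32 hole n 0.4540 y -0.0237 z 0.1473 yaw 16.00 tilt 0.48 0.09 F n 7.8 y 0.6 z 0.2 tq [ 0.36 -0.88  0.06] g 53.7
```

{"method": "arm_command", "body": {"plan": [[0,0,0,-0.3,0,1.5,40],[0,0,0,0,0,1,40],[0,0,0,0,0,0,40]]}}

```text
clock: 11.7
eef_pos: [0.4909, 0.116, 0.2798]
eef_rot: [0.0, 0.99, 0.139, 0.005]
force: [7.7, 3.2, 1.2]
finger_gap: 0.575
grasp_force: 53.7
```

```bash
python3 -c "
from h import *
where()"
```

```text
t 11.7 hole n 0.4539 y -0.0238 z 0.1451 yaw 16.01 tilt 0.52 0.07 F n 8.3 y 1.0 z 1.2 tq [ 0.28 -0.92  0.02] g 53.7
```

{"method": "arm_command", "body": {"plan": [[0,0,0,-0.2,-0.1,1.5,40],[0,0,0,0,0,1.5,40],[0,0,0,0,0,1.5,40],[0,0,0,0,0,0,40]]}}

```text
clock: 12.2
eef_pos: [0.4908, 0.116, 0.2753]
eef_rot: [0.0, 0.99, 0.139, 0.005]
force: [7.8, 2.5, 1.5]
finger_gap: 0.577
grasp_force: 53.7
```

```bash
python3 -c "
from h import *
where()"
```

```text
t 12.2 hole n 0.4538 y -0.0238 z 0.1406 yaw 16.02 tilt 0.53 0.06 F n 8.2 y 0.2 z 1.5 tq [ 0.24 -0.84  0.07] g 53.7
```

{"method": "arm_command", "body": {"plan": [[0,0,0,-0.2,0,1.5,40],[0,0,0,0,0,1.5,40],[0,0,0,0,0,1.5,40],[0,0,0,0,0,0,40]]}}

```text
clock: 12.7
eef_pos: [0.4907, 0.1159, 0.2709]
eef_rot: [0.0, 0.99, 0.139, 0.005]
force: [8.1, 2.5, 0.8]
finger_gap: 0.574
grasp_force: 53.7
```

{"method": "arm_command", "body": {"plan": [[0,0,0,-0.2,0,1,40],[0,0,0,0,0,1,40],[0,0,0,0,0,0,40]]}}

```text
clock: 13.08
eef_pos: [0.4907, 0.1159, 0.2696]
eef_rot: [0.0, 0.99, 0.139, 0.005]
force: [7.1, 1.8, 3.6]
finger_gap: 0.573
grasp_force: 54.3
```

```bash
python3 -c "
from h import *
where()"
```

```text
t 13.07 hole n 0.4537 y -0.0239 z 0.1349 yaw 16.02 tilt 0.54 0.06 F n 7.4 y -0.3 z 3.6 tq [ 0.14 -0.53 -0.02] g 54.3
```

{"method": "arm_command", "body": {"plan": [[0,0,0,0,0,1,40],[0,0,0,0,0,0,40]]}}

```text
clock: 13.32
eef_pos: [0.4908, 0.1159, 0.2693]
eef_rot: [0.0, 0.99, 0.139, 0.005]
force: [5.4, 1.8, 7.9]
finger_gap: 0.579
grasp_force: 54.8
```

{"method": "arm_command", "body": {"plan": [[0,0,0,0,0,1,40],[0,0,0,0,0,0,40]]}}

```text
clock: 13.58
eef_pos: [0.4907, 0.1159, 0.2685]
eef_rot: [0.0, 0.99, 0.139, 0.004]
force: [4.0, 1.7, 10.2]
finger_gap: 0.58
grasp_force: 55.1
```

```bash
python3 -c "
from h import *
where()"
```

```text
t 13.57 hole n 0.4537 y -0.0238 z 0.1338 yaw 16.01 tilt 0.49 0.05 F n 4.3 y 0.5 z 10.2 tq [ 0.08 -0.03 -0.01] g 55.1
```

{"method": "arm_command", "body": {"plan": [[0,0,0,0,0,-0.5,40],[0,0,0,0,0,-0.5,60],[0,0,0,0,0,0,70],[0,0,0,0,0,0,75],[0,0,0,0,0,0,75]]}}

```text
clock: 14.2
eef_pos: [0.4871, 0.1155, 0.2642]
eef_rot: [0.0, 0.99, 0.139, -0.001]
force: [0.0, -0.4, 0.1]
finger_gap: 0.877
grasp_force: 0.0
```

{"method": "arm_command", "body": {"plan": [[0,0,0,0,0,0,80],[0,0,0,0,0,-10,80],[0,0,0,0,0,-20,80],[0,0,0,0,0,-40,80],[0,0,0,0,0,-50,80]]}}

```text
clock: 14.82
eef_pos: [0.4871, 0.1155, 0.3855]
eef_rot: [-0.0, 0.99, 0.139, -0.001]
force: [0.9, -0.5, 0.5]
finger_gap: 0.937
grasp_force: 0.0
```

{"method": "arm_command", "body": {"plan": [[0,0,0,40,0,-20,85],[0,0,0,30,0,0,85],[0,0,0,0,0,0,85],[0,0,0,0,0,0,85]]}}

```text
clock: 15.32
eef_pos: [0.5542, 0.1348, 0.4044]
eef_rot: [0.0, 0.99, 0.139, -0.001]
force: [0.1, 0.1, -1.2]
finger_gap: 0.995
grasp_force: 0.0
```

```bash
python3 - <<'E'
from h import *
where(); im,p=shoot("w6"); i=vision.get_image("scene"); where()
c=cv2.resize(im,(800,600),interpolation=cv2.INTER_CUBIC)[100:560,200:600]
s=cv2.resize(i[140:255,270:370],(400,460),interpolation=cv2.INTER_CUBIC)
cv2.imwrite("pics/c6.png",np.hstack([c,s])[...,::-1])
E
```

```text
t 15.32 hole n 0.5199 y -0.0232 z 0.2697 yaw 16.02 tilt -0.12 -0.02 F n 0.1 y 0.0 z -1.2 tq [ 0.03  0.04 -0.  ] g 0.0
t 15.43 hole n 0.5196 y -0.0232 z 0.2695 yaw 16.02 tilt -0.11 -0.02 F n -0.6 y 0.1 z -0.4 tq [-0.03 -0.04  0.06] g 0.0
```

View pics/c6.png

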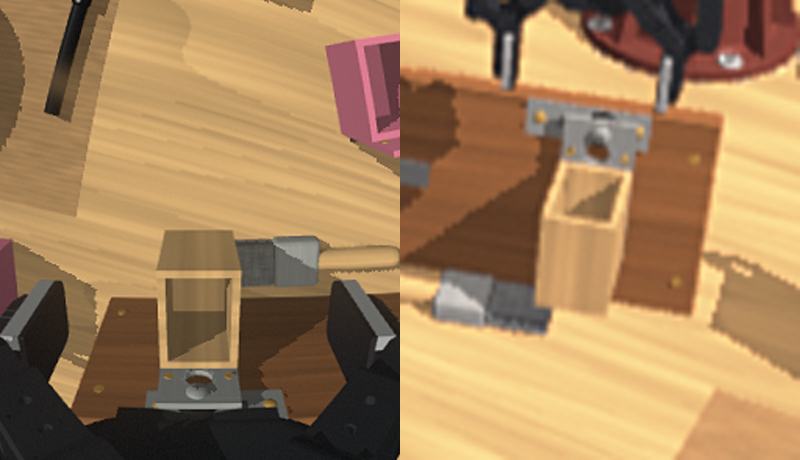

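```bash
python3 - <<'E'
from h import *
# bolt head centre (13.75 mm out) from the scene pixel of the first picture, scaled to the known z
o,d=ray("scene",(222+493/5-.4,147+131/5-.4)); H=plane(o,d,.148); c=lambda X:np.round((proj("scene",X)-[270,140]+.4)*4+[400,0],0)
for up in(0,.003,.006):
    b=H+N*(.0065+.039-.01375); b[2]=.148-.1005+up   # box origin
    print(up,"head",c(H),"bottom front",[c(b+N*.035+Y*s*.025) for s in(-1,1)],"rim front",[c(b+N*.035+Y*s*.025+[0,0,.075]) for s in(-1,1)],"plate top",[c(b-N*.035+Y*s*.025+[0,0,.111]) for s in(-1,1)],"hole",c(b-N*.035+[0,0,.0855]))
E
```

```text
0 head [602. 133.] bottom front [array([538., 298.]), array([609., 311.])] rim front [array([546., 210.]), array([620., 222.])] plate top [array([569., 112.]), array([641., 123.])] hole [601. 149.]
0.003 head [602. 133.] bottom front [array([538., 295.]), array([609., 308.])] rim front [array([546., 206.]), array([620., 219.])] plate top [array([569., 108.]), array([641., 119.])] hole [602. 145.]
0.006 head [602. 133.] bottom front [array([538., 292.]), array([610., 304.])] rim front [array([546., 203.]), array([621., 215.])] plate top [array([569., 104.]), array([642., 116.])] hole [602. 141.]
```

```bash
python3 -c "
from workcell import order
print(order.close_job())"
```

```text
the job is handed in; nothing more can be done
None
```

The brush box is hung on the bolt and let go, and the job is handed in at about 15.4 s of the 72 s. It was pushed down about 15 mm to a firm stop. The final picture shows it at the fully home height, but the hand-in returned no verdict.

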